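# Gauge the pump sleeves

## Robot

A 6-joint arm with a two-finger parallel gripper is mounted at the origin on the work surface. World frame = base frame: x ahead of the robot, y to its left, z up, the work surface at z = 0. Lengths are in mm, angles in rad, forces in N, time in s.
With the tool pointing down it reaches from about 375 to 750 mm from the base axis. Payload 9 kg.
Tool frame: the origin (TCP) lies at the very end of the fingers, on their centre line; the grasp point (between the pads) lies 19 mm behind it; z points along the fingers, y is the line along which they close (so a half turn about z gives the same grasp; the last joint's range is limited). The gripper opens to 85 mm and grips with 20 to 120 N. Pads are 22 mm wide; open, the fingers measure 114 mm over their backs; the gripper's body (76 mm by 85 mm) begins 54 mm behind the grasp point. The pads swing forward as they close: fully open they stand 13 mm farther back than shut.
Start: joints at [1.039, 0.104, 0.097, 1.564, 0, 1.353], TCP at [185.21, 570.731, 231.331] pointing down, gripper open.
Joint ranges: [-2.99, 2.99], [-0.84, 1.86], [-1.1, 1.16], [-1.84, 2.11], [-1.51, 1.56], [-3.14, 3.14]. Speed limits (rad/s): [2.22, 2.22, 2.57, 3.14, 3.14, 3.14].

## Interface

Orientations are given as a rotation vector (axis times angle).
In Python, from rig import manip, claw, kin, monitor, optics, workorder gives the robot as it stands. Calls block until the motion is done:
- manip.goto(position, orientation): joint-space move of the TCP to a pose.
- manip.movel(position, attitude=None, rate=150): straight line of the TCP; attitude=None keeps the orientation; rate is the mean speed in mm/s.
- manip.movej(angles): joint-space move.
- claw.move_gripper(opening, force=None): finger opening in mm; force is the grip in N (None keeps the last); returns when the fingers have stopped.
- manip.hold(seconds).
- kin.inverse_kinematics(position, orientation): joint angles nearest the present ones, or None.
- monitor.read_state(): the state.
- optics.capture(name): name is "scene" or "top" or "wrist"; returns the picture (480x640x3 uint8, red, green, blue); there is no depth.
- optics.get_calibration(name): a dict with "K" (3x3 intrinsics, pixels), "dist_coeffs" ([k1, k2, p1, p2, k3] as OpenCV has them; the pictures are not rectified), "world_to_cam" (4x4, takes a point from world to camera coordinates). Camera axes: x right, y down, z forward; pixel columns grow to the right and rows downward; lengths in mm; the calibration is good to about 2 mm. A picture is of the moment at which its call begins: read the wrist's pose just before it. get_calibration takes no time and is no camera call; for the wrist camera it gives the pose at the moment of the call.
A pose or a line that the arm cannot do raises manip.MotionError and nothing moves.
- workorder.finish_job(): hands the job in; it is judged then, once.
The state is a dict: "time": time; "joint_positions": joint angles; "qd": joint speeds; "effort": joint torques, N m; "position": TCP position; "orientation": TCP orientation; "force": force on the tool from outside, world axes, zero at the start; "moment": the same for the moment, N m; "width": finger opening in mm; "finger_force": force on a finger pad.
Only numpy, scipy, OpenCV 4.12 (cv2) and the standard library are available. Lean on these libraries where they do the work, as an engineer would, in place of code of your own. Each camera call takes 0.05 s, during which the arm holds its last target. There are 200 camera calls.

## Task

One of the two sleeves fits the ring gauge and the other is oversize; a gentle trial from the lead-in rails (the end without the stop) tells which, never forcing it. Slide the one that fits right through the ring, from the lead-in rails onto the run-out rails (the end with the stop), and leave it lying there clear of the ring; lay the oversize one flat in the blue wire basket. Do not drop the sleeves, and leave the other things on the bench where they are.

Things in the scene. Friction and masses are not known exactly. Their poses are not given: they have to be found in the camera images.
- sleeve_1: pump sleeve lying in a cradle: rust-brown cylinder, bright band at each end, flush black end plugs (a solid cylinder to handle), 130 mm long, 0.4 to 0.65 kg. One sleeve is 40 mm in diameter (fits the gauge), the other 46 mm (too big); a trial tells. Origin at its middle on its axis; x along the sleeve, either end may lead.
- sleeve_2: pump sleeve lying in a cradle: rust-brown cylinder, bright band at each end, flush black end plugs (a solid cylinder to handle), 130 mm long, 0.4 to 0.65 kg. One sleeve is 40 mm in diameter (fits the gauge), the other 46 mm (too big); a trial tells. Origin at its middle on its axis; x along the sleeve, either end may lead.
- cradle_1: fixed low timber cradle, 120 x 46 mm, a sleeve lying along its x on four blocks 22 mm high (at 41 to 59 mm either way along x, outer faces 20 mm from the middle line), so the middle is free for fingers; the 40 mm sleeve's axis lies 38 mm, the 46 mm one's 42 mm above the table. Origin on the table under its centre.
- cradle_2: fixed low timber cradle, 120 x 46 mm, a sleeve lying along its x on four blocks 22 mm high (at 41 to 59 mm either way along x, outer faces 20 mm from the middle line), so the middle is free for fingers; the 40 mm sleeve's axis lies 38 mm, the 46 mm one's 42 mm above the table. Origin on the table under its centre.
- gauge: fixed ring gauge: upright steel plate 74 mm wide, 20 mm thick along y, top 98 mm above the table, with a 43 mm through bore along y, between two pairs of slide rails on a base 70 mm wide, 12 mm high. A gripper from above cannot follow a sleeve through the plate: let go and take it again on the far side. Origin on the table under the plate's middle.
- gauge_ring (a point): centre of the gauge's bore, on its axis, in the middle of the plate's thickness, 62 mm above the table; axes as the gauge's: y along the bore, +y towards the lead-in rails, -y towards the run-out rails and stop. A 40 mm sleeve on the rails lies exactly on this axis; a 46 mm one lies 3.4 mm higher and butts against the plate.
- gauge_leadin (a point): on the bore's axis, 95 mm to +y of the ring's centre, over the middle of the lead-in rails (16 to 166 mm from the ring's centre). Rails: two 8 mm round bars, 12 mm either side of the middle line (32 mm over all), tops 45 mm above the table; a sleeve laid on them settles in line and slides freely, fingers go outside them.
- gauge_runout (a point): on the bore's axis, 115 mm to -y of the ring's centre, over the middle of the run-out rails (16 to 212 mm from the ring's centre; same rails and height), which end in an upright stop 40 mm wide, 70 mm high.
- basket: open blue wire basket, fixed to the table, 210 mm along its x, 140 mm along its y, 55 mm high, walls 5 mm, floor 4 mm. Origin on the table under its centre.
- basket_floor (a point): centre of the basket's floor, 4 mm above the table; same axes as the basket.
- hub_a: bystander: grey flanged hub, flange 72 mm across, 45 mm high. Origin under its centre.
- hub_b: bystander: rusty flanged hub, flange 68 mm across, 40 mm high. Origin under its centre.
- hub_c: bystander: grey flanged hub, flange 76 mm across, 48 mm high. Origin under its centre.
- collar: bystander: grey collar ring, 56 mm across, 22 mm high. Origin under its centre.
- wrench: bystander: steel wrench lying flat, about 180 mm long. Origin under it.
- oil_bottle: bystander: grey plastic bottle, 56 mm across, 130 mm high. Origin under its centre.
- grease_tin: bystander: aluminium tin, 72 mm across, 60 mm high. Origin under its centre.
Mind the look-alikes: they are no part of the job. What is shaped like the sleeve_1 but green or yellow is not meant.

How it is judged:
By the outcome, as a careful person would: the job done as asked, in the order asked, and still so for the second after the job is handed in, with the robot touching nothing.
It also fails if it takes over 72 s, if anything falls off the work surface, if the arm or the gripper's body presses on something with over 40 N, if the wrist force passes 120 N, or if a joint passes its speed limit or range.

## Working session

There is one attempt and no reset: what is moved stays moved. The work goes in short steps, each a Python script; the robot and the scene stay as the last script left them, time stands still between calls to the robot, and variables do not carry over. Pictures are saved under pics/ and viewed, at most 10 in all, crops included, and the job is handed in when it is done.

```bash
ls; mkdir -p pics; python3 - <<'E'
from rig import optics,monitor
import cv2
for n in("top","scene"):
    cv2.imwrite(f"pics/{n}0.png",cv2.cvtColor(optics.capture(n),cv2.COLOR_RGB2BGR))
    c=optics.get_calibration(n);print(c)
s=monitor.read_state();print(s)
E
```

```text
pics
{'K': array([[553.13207889,   0.        , 327.42030273],
       [  0.        , 553.13207889, 240.93085024],
       [  0.        ,   0.        ,   1.        ]]), 'dist_coeffs': array([-0.17586576,  0.        ,  0.        ,  0.        ,  0.        ]), 'world_to_cam': array([[ 2.99146656e-02, -9.99552152e-01, -7.79873814e-04,
         1.00002941e+01],
       [-9.92046089e-01, -2.95945659e-02, -1.22346720e-01,
         5.76185271e+02],
       [ 1.22268847e-01,  4.43363197e-03, -9.92487114e-01,
         1.24318303e+03],
       [ 0.00000000e+00,  0.00000000e+00,  0.00000000e+00,
         1.00000000e+00]])}
{'K': array([[542.32181157,   0.        , 323.7325914 ],
       [  0.        , 542.32181157, 239.60615823],
       [  0.        ,   0.        ,   1.        ]]), 'dist_coeffs': array([-0.02959592,  0.        ,  0.        ,  0.        ,  0.        ]), 'world_to_cam': array([[ 5.72016093e-01,  8.20013810e-01, -1.93634006e-02,
        -3.45471570e+02],
       [ 4.62705039e-01, -3.42081015e-01, -8.17853670e-01,
        -2.03365172e+02],
       [-6.77275156e-01,  4.58865918e-01, -5.75100368e-01,
         1.60549404e+03],
       [ 0.00000000e+00,  0.00000000e+00,  0.00000000e+00,
         1.00000000e+00]])}
{'time': 0.1, 'joint_positions': array([1.03928501e+00, 1.04666067e-01, 9.65347344e-02, 1.56390215e+00,
       3.92001747e-06, 1.35308174e+00]), 'qd': array([ 0.00055567, -0.00200751,  0.00140746, -0.0011484 ,  0.00076413,
       -0.00070674]), 'effort': array([ 6.23290238e-03, -5.58208466e+01,  5.04719925e+01,  1.30622121e-02,
       -3.07849814e-04, -1.22088647e-05]), 'position': array([185.04279247, 570.4319317 , 230.57781006]), 'orientation': array([-4.90819518e-01, -3.10255222e+00,  1.80603681e-03]), 'force': array([ 0.1072058 , -0.08200319, -0.03050332]), 'moment': array([ 0.00159764,  0.01765279, -0.02901639]), 'finger_force': 0.0, 'width': 85.20431020796039}
```

View pics/top0.png

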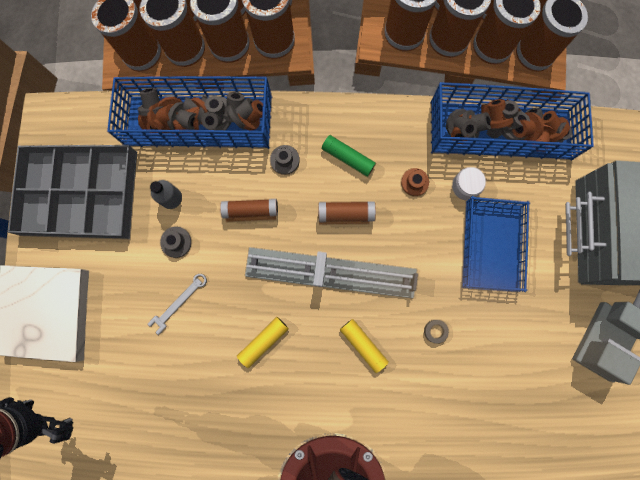

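View pics/scene0.png

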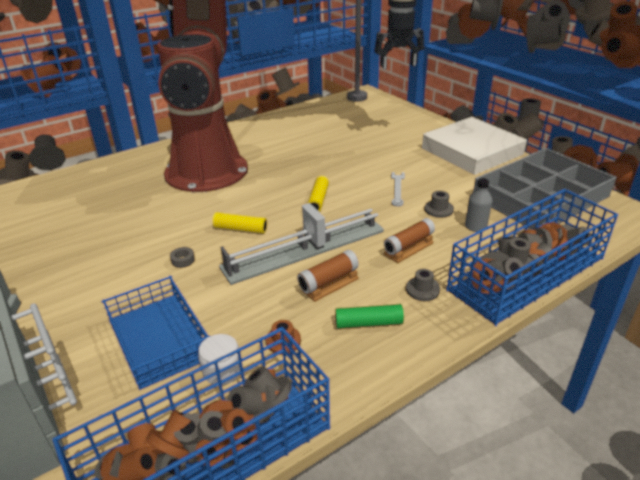

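The top view shows the sleeves at about (249,209) and (347,212). The gauge plate is at (320,268), with the short lead-in rails to its left and the run-out with the stop at (415,283). The basket is at (496,246). I'll enlarge these areas.

```bash
python3 - <<'E'
import cv2
a=cv2.imread("pics/top0.png")
cv2.imwrite("pics/c1.png",cv2.resize(a[190:310,215:425],None,fx=3.8,fy=3.8,interpolation=cv2.INTER_CUBIC))
cv2.imwrite("pics/c2.png",cv2.resize(a[185:305,425:565],None,fx=4,fy=4,interpolation=cv2.INTER_CUBIC))
E
```

```text
(no output)
```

View pics/c1.png

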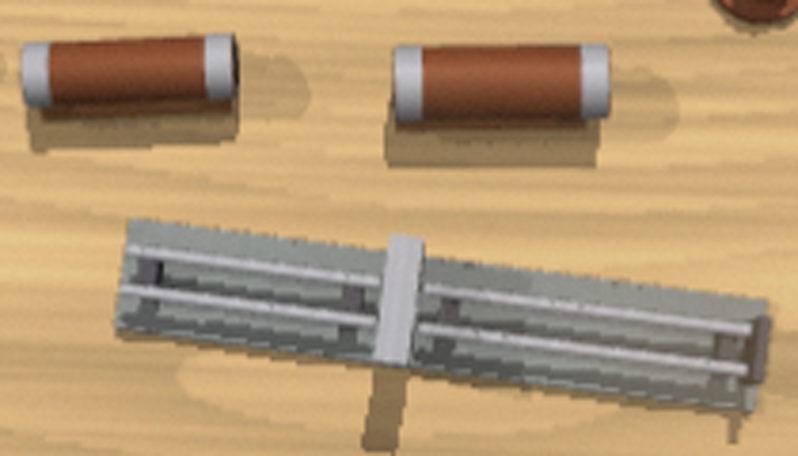

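View pics/c2.png

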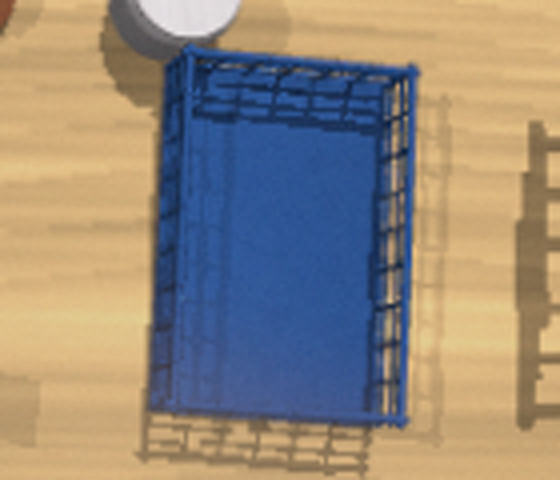

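The crops are clear. The left sleeve looks thinner (about 65 px against 75 px), so it is the likely fit. Now I'll compute positions.

```bash
cat > h.py <<'E'
import numpy as np, cv2
from scipy.spatial.transform import Rotation as R
from rig import manip, claw, kin, monitor, optics, workorder
def ray(cal,px,z):
    T=cal["world_to_cam"]; n=cv2.undistortPoints(np.array([[px]],float),cal["K"],cal["dist_coeffs"])[0,0]
    d=T[:3,:3].T@np.r_[n,1]; c=-T[:3,:3].T@T[:3,3]
    return c+d*(z-c[2])/d[2]
def down(yaw):  # tool down, closing line (tool y) along world angle yaw; nearest half-turn
    y=np.array([np.cos(yaw),np.sin(yaw),0]); z=np.array([0,0,-1.]); x=np.cross(y,z)
    return R.from_matrix(np.c_[x,y,z]).as_rotvec()
E
python3 - <<'E'
from h import *
cal=optics.get_calibration("top")
def p1(u,v,z): return ray(cal,((u+.5)/3.8-.5+215,(v+.5)/3.8-.5+190),z)
def p2(u,v,z): return ray(cal,((u+.5)/4-.5+425,(v+.5)/4-.5+185),z)
def ln(n,a,b): d=b-a; print(n,a.round(1),b.round(1),((a+b)/2).round(1),"len",np.linalg.norm(d).round(1),"ang",np.arctan2(d[1],d[0]).round(4))
ln("S left",p1(23,75,38),p1(236,68,38))
ln("S right",p1(395,84,42),p1(608,81,42))
for n,a,b,z in(("Ld",(130,41),(130,106),38),("Rd",(500,46),(500,122),42)): ln(n,p1(*a,z),p1(*b,z))
ln("railU",p1(130,249,43),p1(750,329,43)); ln("railL",p1(121,290,43),p1(747,369,43))
ln("plate near/far",p1(375,361,98),p1(409,363,98));ln("plate x",p1(407,236,98),p1(392,362,98))
b=[p2(*q,55) for q in((188,48),(415,70),(404,424),(152,410))]
for i in range(4): ln("bk",b[i],b[(i+1)%4])
print(np.mean(b,0))
E
```

```text
S left [642.3 279.1  38. ] [650.1 147.5  38. ] [646.2 213.3  38. ] len 131.8 ang -1.5109
S right [642.3  49.7  42. ] [648.1 -80.2  42. ] [645.2 -15.2  42. ] len 130.0 ang -1.5261
Ld [665.2 213.7  38. ] [624.7 211.7  38. ] [645.  212.7  38. ] len 40.6 ang -3.0913
Rd [667.8 -13.7  42. ] [620.8 -14.9  42. ] [644.3 -14.3  42. ] len 47.0 ang -3.1165
railU [536.4 206.8  43. ] [ 499.1 -168.9   43. ] [517.7  18.9  43. ] len 377.5 ang -1.6697
railL [511.3 211.1  43. ] [ 474.9 -167.5   43. ] [493.1  21.8  43. ] len 380.3 ang -1.6667
plate near/far [471.1  54.8  98. ] [470.5  35.3  98. ] [470.8  45.   98. ] len 19.5 ang -1.5992
plate x [543.7  38.7  98. ] [470.8  45.   98. ] [507.3  41.8  98. ] len 73.1 ang 3.0547
bk [ 687.2 -305.6   55. ] [ 679.4 -443.2   55. ] [ 683.3 -374.4   55. ] len 137.9 ang -1.6275
bk [ 679.4 -443.2   55. ] [ 471.3 -433.6   55. ] [ 575.4 -438.4   55. ] len 208.2 ang 3.0953
bk [ 471.3 -433.6   55. ] [ 476.4 -284.1   55. ] [ 473.9 -358.8   55. ] len 149.6 ang 1.5373
bk [ 476.4 -284.1   55. ] [ 687.2 -305.6   55. ] [ 581.8 -294.8   55. ] len 211.9 ang -0.1015
[ 578.56585995 -366.60384459   55.        ]
```

Both sizes check out: measured diameters are 40.6 and 47.0 mm, both lengths about 130 mm, and the rails about 379 mm against 378. I'll pick up the left sleeve, using the grip width as a first check of its size.

```bash
cat >> h.py <<'E'
G=np.array([507.5,42.7]); GU=np.array([np.sin(0.0975),np.cos(0.0975)]); GYAW=-0.0975; NX=np.array([GU[1],-GU[0]])
def gp(s,z,lat=0): return np.r_[G+s*GU+lat*NX,z]
def att(pos,yaw):
    q=np.array(monitor.read_state()["joint_positions"]); best=None
    for k in(0,np.pi):
        o=down(yaw+k); a=kin.inverse_kinematics(list(pos),list(o))
        if a is not None:
            c=np.abs(np.array(a)-q).max()
            if best is None or c<best[0]: best=(c,o)
    return list(best[1])
def st(t=""):
    s=monitor.read_state(); print(t,"t%.2f"%s["time"],"p",np.round(s["position"],1),"F",np.round(s["force"],1),"w%.1f"%s["width"],"ff%.1f"%s["finger_force"],"j6 %.2f"%s["joint_positions"][5]); return s
def lin(p,rate=150): manip.movel(list(p),rate=rate)
E
python3 - <<'E'
from h import *
c=np.array([645.8,213.2]); p=np.r_[c,110]
manip.goto(list(p),att(p,0.06)); st("above")
lin(np.r_[c,60],150); st(); lin(np.r_[c,21],80); st("down")
claw.move_gripper(30,50); st("grip")
E
```

```text
above t2.23 p [645.5 214.3 110.4] F [ 0.2  0.5 -0.4] w85.4 ff0.0 j6 1.64
 t2.72 p [645.5 213.6  60.2] F [ 0.4 -1.2  0.5] w85.4 ff0.0 j6 1.64
down t3.35 p [645.7 213.2  20.8] F [ 0.4  0.1 -0.3] w85.3 ff0.0 j6 1.64
grip t3.84 p [646.1 213.2  21.6] F [-2.2  0.5  2.9] w38.8 ff49.8 j6 1.64
```

The width reads 38.8 mm, so this is the 40 mm sleeve. I'll lay it on the lead-in rails.

```bash
python3 - <<'E'
from h import *
s=st(); p=s["position"]; lin([p[0],p[1],130],150); st("lift")
q=gp(97,130); manip.goto(list(q),att(q,GYAW)); s=st("over")
lin(gp(97,52),120); f0=st("near")["force"]
for z in np.arange(50,42,-1.0):
    lin(gp(97,z),20); s=st(z)
    if s["force"][2]-f0[2]>4: break
d=s["force"]-f0; print("lat",d[:2]@NX)
cv2.imwrite("pics/s1.png",cv2.cvtColor(optics.capture("top"),cv2.COLOR_RGB2BGR)[180:330,200:440].repeat(3,0).repeat(3,1))
E
```

```text
t3.84 p [646.1 213.2  21.6] F [-2.2  0.5  2.9] w38.8 ff49.8 j6 1.64
lift t4.72 p [645.3 213.2 128.3] F [ 0.1  0.2 -6.6] w38.5 ff50.9 j6 1.64
over t5.37 p [516.4 139.1 129.3] F [ 0.6  0.  -6.7] w38.5 ff51.1 j6 1.69
near t6.17 p [517.6 139.3  52.7] F [ 0.3 -0.6 -6.2] w38.6 ff51.1 j6 1.69
50.0 t6.42 p [517.3 139.3  50.6] F [ 0.1  0.9 -6. ] w38.7 ff51.1 j6 1.69
49.0 t6.67 p [516.9 139.2  49. ] F [ 1.2 -0.1 -6.2] w38.5 ff51.1 j6 1.69
48.0 t6.92 p [516.9 139.2  47.9] F [ 0.1  0.  -6.4] w39.0 ff51.1 j6 1.69
47.0 t7.17 p [516.9 139.2  47. ] F [ 0.7  0.2 -4.6] w38.9 ff51.1 j6 1.69
46.0 t7.42 p [517.  139.3  46.8] F [-4.7 -0.9  5.3] w38.4 ff51.9 j6 1.69
lat -5.040765195029387
```

View pics/s1.png

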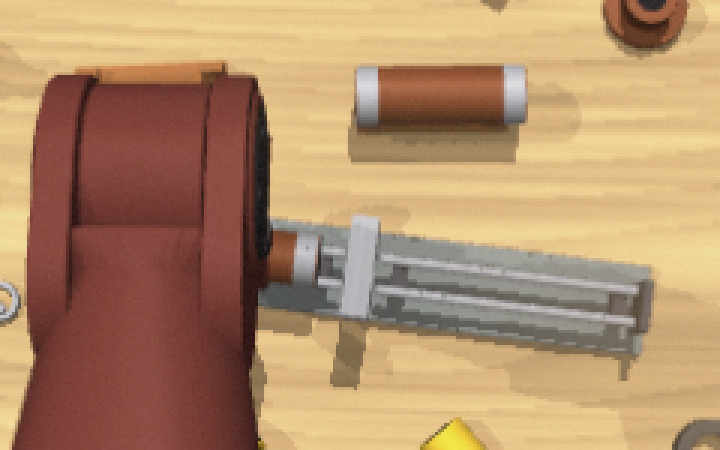

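The sleeve sits over the lead-in rails, with its front end at about x=318, just short of the plate at 360. The lateral force shows I'm slightly off in +lat. I'll null that, release, and regrip at the rear.

```bash
python3 - <<'E'
from h import *
lat=0
for _ in range(5):
    lat-=0.6; lin(gp(97,46,lat),20); s=st("lat %.1f"%lat); f=s["force"][:2]@NX; print(f)
    if f>-1.5: break
lin(gp(97,45,lat),20); s=st("low"); print(s["force"][:2]@NX)
claw.move_gripper(70); st("open")
lin(gp(97,75,lat),150); lin(gp(141,75,lat),150); lin(gp(141,45,lat),100); st()
claw.move_gripper(30,30); manip.hold(.1); s=st("regrip"); print("lat",lat,s["force"][:2]@NX, "along",s["force"][:2]@GU)
E
```

```text
lat -0.6 t7.72 p [517.  139.2  46.7] F [-2.5 -0.8  6.5] w38.3 ff52.1 j6 1.69
-2.4604630956432625
lat -1.2 t7.97 p [516.4 139.3  46.5] F [ 0.7 -0.7  4.4] w38.6 ff52.0 j6 1.69
0.7656627504230966
low t8.22 p [516.5 139.3  46.4] F [-3.9 -0.3 13.5] w38.6 ff53.0 j6 1.69
-3.887066531324048
open t8.62 p [515.5 139.4  44.6] F [-0.1 -0.4  0. ] w69.9 ff0.0 j6 1.69
 t9.87 p [519.6 182.7  44.6] F [-0.4 -0.2  0.8] w70.0 ff0.0 j6 1.77
regrip t10.35 p [520.  183.2  45.9] F [-3.9 -0.8  6. ] w38.9 ff29.8 j6 1.77
lat -1.2 -3.815928269701891 along -1.2059585279243896
```

```bash
cat >> h.py <<'E'
def slide(s0,s1,z,lat,step=8,rate=40,lim=12):
    a=s0
    while a>s1:
        a=max(a-step,s1); lin(gp(a,z,lat),rate)
        f=monitor.read_state()["force"]; al,la=f[:2]@GU,f[:2]@NX
        print("s%.0f along %.1f lat %.1f z %.1f  L%.1f"%(a,al,la,f[2],lat))
        if al>lim: print("STOP"); return a,lat
        if abs(la)>3: lat+=np.sign(la)*.4
    return a,lat
E
python3 - <<'E'
from h import *
print(slide(141,33,45.5,-1.6)); st()
E
```

```text
s133 along -1.2 lat -0.9 z 3.1  L-1.6
s125 along 3.0 lat -0.1 z 5.4  L-1.6
s117 along 1.9 lat -0.5 z 6.9  L-1.6
s109 along 2.9 lat -1.7 z 6.3  L-1.6
s101 along 2.9 lat -1.0 z 5.7  L-1.6
s93 along 2.9 lat -0.5 z 5.2  L-1.6
s85 along 4.0 lat -1.2 z 5.0  L-1.6
s77 along 3.4 lat -2.0 z 7.3  L-1.6
s69 along 3.9 lat -2.0 z 7.0  L-1.6
s61 along 3.6 lat -1.3 z 5.8  L-1.6
s53 along 3.5 lat -1.5 z 6.6  L-1.6
s45 along 4.5 lat -1.6 z 6.3  L-1.6
s37 along 5.0 lat -1.4 z 7.0  L-1.6
s33 along 5.0 lat -2.1 z 6.5  L-1.6
(33, -1.6)
 t15.15 p [509.2  76.2  45.9] F [-1.6  5.2  6.5] w39.0 ff31.0 j6 1.56
```

The sleeve entered the bore with no resistance, so the fit is confirmed. Next I'll regrip it on the far side and pull it clear.

```bash
python3 - <<'E'
from h import *
L=-1.8
claw.move_gripper(75); lin(gp(33,120,L),180); lin(gp(-46,120,L),180); lin(gp(-46,70,L),180); lin(gp(-46,45.5,L),80); st()
claw.move_gripper(30,30); manip.hold(.1); st("grip")
print(slide(-46,-146,45.5,L,step=12,rate=60))
claw.move_gripper(75); st("open"); lin(gp(-146,130,L),180)
a=optics.capture("top"); st()
cv2.imwrite("pics/s2.png",cv2.cvtColor(a,cv2.COLOR_RGB2BGR)[180:330,200:440].repeat(3,0).repeat(3,1))
E
```

```text
t17.63 p [500.9  -2.8  45.1] F [-0.4  0.2  0.1] w75.0 ff0.0 j6 1.40
grip t18.14 p [501.4  -3.   46.1] F [-2.9  0.1  5.7] w39.3 ff30.0 j6 1.40
s-58 along 1.5 lat -3.3 z 5.9  L-1.8
s-70 along 1.0 lat -1.0 z 5.2  L-2.2
s-82 along 1.9 lat -1.0 z 4.8  L-2.2
s-94 along 0.5 lat -0.3 z 4.5  L-2.2
s-106 along 0.7 lat -0.2 z 6.2  L-2.2
s-118 along 1.5 lat -1.0 z 5.5  L-2.2
s-130 along 1.2 lat -2.4 z 6.4  L-2.2
s-142 along 1.9 lat -1.2 z 6.1  L-2.2
s-146 along 4.3 lat -1.9 z 7.7  L-2.2
(-146, np.float64(-2.2))
open t21.63 p [ 491.  -102.5   45.4] F [-0.4  0.1 -0.8] w74.8 ff0.0 j6 1.20
 t22.30 p [ 490.8 -102.1  128.5] F [-0.2 -0.9 -0.5] w75.2 ff0.0 j6 1.20
```

View pics/s2.png

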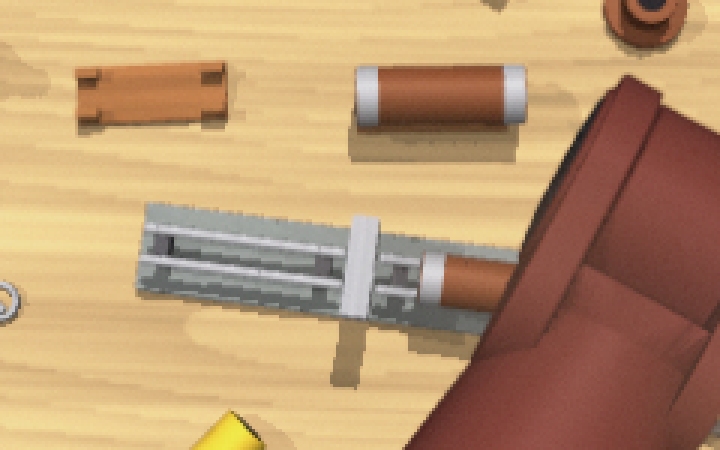

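The 40 mm sleeve lies on the run-out rails. Its rear end at x≈420 is well clear of the plate's far face at ≈380. Next is the oversize sleeve.

```bash
python3 - <<'E'
from h import *
c=np.array([644.8,-14.7]); p=np.r_[c,120]; claw.move_gripper(85)
manip.goto(list(p),att(p,0.045)); lin(np.r_[c,60]); lin(np.r_[c,25],80); st("down")
claw.move_gripper(36,50); s=st("grip")
assert 43<s["width"]<48
lin(np.r_[s["position"][:2],140]); st("lift")
q=np.array([578.6,-366.6,140]); manip.goto(list(q),att(q,np.pi/2-0.06)); st("over")
lin([*q[:2],60],130); f0=st("rim")["force"]; lin([*q[:2],15],60)
for z in np.arange(13.5,6,-1.5):
    lin([*q[:2],z],20); s=st(z)
    if s["force"][2]-f0[2]>4: break
E
```

```text
down t24.44 p [644.5 -14.6  24.6] F [-1.   0.6  0.4] w85.1 ff0.0 j6 1.30
grip t24.90 p [644.4 -14.8  25.8] F [-6.3 -0.8  7.1] w44.4 ff50.2 j6 1.30
lift t25.82 p [643.7 -14.7 138.6] F [-0.5  0.5 -5.2] w44.6 ff51.7 j6 1.30
over t27.16 p [ 578.9 -365.5  139.6] F [-1.3  0.2 -5.4] w44.6 ff51.6 j6 2.45
rim t27.93 p [ 579.1 -366.8   61. ] F [ 0.3  0.7 -5. ] w44.6 ff51.7 j6 2.45
13.5 t29.07 p [ 578.7 -366.7   13.7] F [-0.3  0.5 -4.1] w44.8 ff51.7 j6 2.45
12.0 t29.32 p [ 578.6 -366.5   11.9] F [ 0.1 -0.  -4.5] w44.3 ff51.7 j6 2.45
10.5 t29.57 p [ 578.7 -366.7   11.7] F [-4.7  4.9  5.3] w44.6 ff52.6 j6 2.45
```

```bash
python3 - <<'E'
from h import *
claw.move_gripper(50); claw.move_gripper(66); st("open")
p=monitor.read_state()["position"]; lin([p[0],p[1],160]); manip.goto([420,-420,250],att([420,-420,250],np.pi/2)); 
manip.movej([1.0,.104,.097,1.564,0,1.353]); st("away")
cv2.imwrite("pics/fin.png",cv2.cvtColor(optics.capture("top"),cv2.COLOR_RGB2BGR))
E
```

```text
open t30.12 p [ 578.6 -366.7   10.5] F [ 0.  -0.6  0.5] w65.9 ff0.0 j6 2.45
away t35.55 p [208.1 562.6 231.2] F [-0.   0.3  0.4] w66.0 ff0.0 j6 1.35
```

View pics/fin.png

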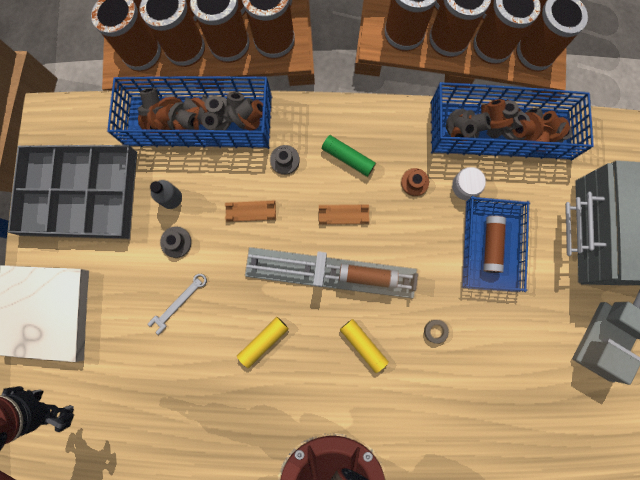

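The final picture shows the 40 mm sleeve on the run-out rails at (368,275), clear of the ring. The 46 mm sleeve lies flat in the basket at (495,243), and the bystanders haven't moved.

```bash
python3 -c "
from rig import workorder;print(workorder.finish_job())"
```

```text
the job is handed in; nothing more can be done
None
```

The job is done and handed in at about 36 s of robot time: the 40 mm sleeve went through the ring and lies clear on the run-out rails, and the 46 mm one lies flat in the blue basket; I never tried the 46 mm one in the ring, because the other passed freely and the grip width showed this one was oversize.

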